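# Roll the large battery up into its charging seat

### The job

The larger of the two batteries lying in the sloped charging cradles is to be charged. With a fingertip or the shut fingers, gently push it up its gutter, over the crest and fully home against the stop so that it does not roll back; then press the button on that same cradle right down and let it go. Do not pick the battery up, and leave the smaller battery, its button and everything else on the table as they are.

Things in the scene. Friction and masses are not known exactly. Their poses are not given: they have to be found in the camera images.
- cell_large: the larger battery, a steel and black cylinder 34 mm in diameter and 61 mm long, 0.1 to 0.2 kg, lying across its gutter and free to roll; origin at its centre, y along its axis (x and z turn with it as it rolls)
- cradle_large: fixed charging cradle holding the larger battery, 220 x 79 mm. Origin under its middle at table height, z up, x along the gutter uphill, y across. Gutter 67 mm wide inside, between low cheeks 12 mm above its floor. Floor climbs 8 degrees from the low end to the crest, then dips 6.3 mm into a short seat ending at the stop: the face of the grey housing (50 mm high), at x = 72 mm
- large_low (a point): gutter floor at the low end of the larger battery's cradle: x = -85, z = 22 mm in its frame. Here two corner posts (10 x 10 mm, tops 25 mm above the floor) hold the battery's two ends back; the gap between them, 47 mm wide, is open for a pusher. The floor ends 10 mm further downhill. The battery's centre starts at x = -68, z = 42 mm
- large_crest (a point): crest of the larger battery's gutter floor: x = 35, z = 39 mm in the cradle's frame, mid-width; a battery whose centre is downhill of it rolls back, one past it rolls into the seat
- large_home (a point): where the larger battery's centre lies when it is fully home against the stop: x = 55, z = 53 mm in the cradle's frame
- button_large (a joint): travel of the push button of the larger battery's cradle: 0 released, 0.006 m fully down (needs about 4 N; springs back)
- button_large_top (a point): centre of the top face of the round grey push button (26 mm diameter, in a black collar of 42 mm) on the housing of the larger battery's cradle: 98.5 mm uphill of the cradle's origin, 72 mm above the table when released, 10 mm above its collar; pressed straight down
- cell_small: the smaller battery, a steel and black cylinder 26 mm in diameter and 50 mm long, lying in the other cradle; origin at its centre, y along its axis
- cradle_small: the like, narrower cradle (220 x 68 mm) holding the smaller battery at its low end; origin under its middle at table height, z up, x along its gutter uphill; nothing is to be done with it
- button_small (a joint): travel of the push button of the smaller battery's cradle: 0 released, 0.006 m fully down (needs about 4 N)
- button_small_top (a point): centre of the top face of the round grey push button (26 mm diameter, in a black collar of 42 mm) on the housing of the smaller battery's cradle: 98.5 mm uphill of the cradle's origin, 72 mm above the table when released, 10 mm above its collar; pressed straight down
- spare_cell: spare battery of the large size standing upright on the table, 34 mm diameter, 61 mm tall, not in a cradle; origin at the centre of its underside
- marker: white whiteboard marker lying on the table, 18 mm thick, 132 mm long; origin under its middle, x along it
- radio: black handheld two-way radio lying on its back, 110 x 56 x 34 mm plus a 70 mm aerial; origin under the middle of its body, x towards the aerial
- mug: white mug, 80 mm diameter, 90 mm tall; origin at the centre of its underside
- mouse: black computer mouse, 100 x 58 x 32 mm; origin at the centre of its underside, x along it
- torch: aluminium torch lying on the table, 165 mm long, head 42 mm in diameter; origin under its middle, x towards its head
- tape: roll of clear tape lying flat, 90 mm diameter, 24 mm tall; origin at the centre of its underside
Things that resemble listed ones, but are neither listed nor needed, are in the scene too. Leave any yellow look-alike of the cell_large alone. What is shaped like the cradle_large but orange is not meant.

How it is judged:
By the outcome, as a careful person would: the job done as asked, in the order asked, and still so for the second after the job is handed in, with the robot touching nothing.
It also fails if it takes over 42 s, if anything falls off the work surface, if the arm or the gripper's body presses on something with over 40 N, if the wrist force passes 120 N, or if a joint passes its speed limit or range.

### The arm

A 7-joint arm with a two-finger parallel gripper is mounted at the origin on the work surface. World frame = base frame: x ahead of the robot, y to its left, z up, the work surface at z = 0. Lengths are in mm, angles in rad, forces in N, time in s.
With the tool pointing down it reaches from about 350 to 900 mm from the base axis. Payload 8.1 kg.
Tool frame: the origin (TCP) lies on the centre line of the jaws, within the pads' length; the fingertips stand 19 mm ahead of it and the grasp point (between the pads) is the TCP (ctrl.tip_extent is the distance from the TCP to the fingertips, in mm); z points along the fingers, y is the direction in which the jaws open and shut (so a half turn about z gives the same grasp; the last joint's range is limited). The gripper opens to 92 mm and grips with 3 to 60 N. Pads are 19 mm wide; open, the fingers measure 130 mm over their backs; the gripper's body (75 mm by 190 mm) begins 47 mm behind the grasp point.
Start: joints at [-0.103, 0.434, 0.025, 1.573, -0.012, 1.134, -0.075], TCP at [625.012, -0.027, 245.742] pointing down, gripper open.
Joint ranges: [-2.62, 2.62], [-0.44, 2.09], [-1.27, 1.32], [0.08, 2.57], [-1.32, 4.46], [0.12, 2], [-2.74, 2.74]. Speed limits (rad/s): [2.22, 2.22, 3.01, 3.01, 3.14, 3.14, 3.14].

### API

Orientations are given as [roll, pitch, yaw] about the fixed x, y, z axes, in that order (R = Rz(yaw) Ry(pitch) Rx(roll)).
In Python, from cell import ctrl, eyes, workorder gives the robot as it stands. The module is installed in compiled form; this text tells all that it offers.
- The arm moves only by the tool drive_tool, never from a script. Its argument "steps" is a list of rows, each an object of numbers: "rx", "ry", "rz": the turn, a rotation vector about the tool's x, y, z in degrees; "tx", "ty", "tz": the shift along the tool's x, y, z in m; "fingers": the closure, from -1 (fully open) to 1 (shut). A call has 1 to 10 rows; each row shifts and turns the pose as measured when the row begins, along the tool's axes as they then stand; what a row does not reach is not made up. A row lasts 1/12 s, in which the tool goes at most 41.7 mm and 7.16 degrees, less where a joint would pass 70% of its speed; a pose out of reach is approached as far as the arm can. A call with a gripper value outside its range is refused whole. The fingers move at their own pace and stop on an object; the grip force is fixed at half the most. Time passes only in rows, so rows that do not move let the fingers close. It gives the time, the measured TCP pose, the force and the opening at its end, in the units of the state.
- ctrl.sense(): the state, without advancing time (a new reading comes with each control period).
- eyes.camera(name): name is "scene" or "side" or "wrist"; returns a dict with "img" (384x512x3 uint8, blue, green, red), "camera_matrix" (3x3 intrinsics, pixels), "cam_to_world" (4x4, takes a point from camera to world coordinates). Camera axes: x right, y down, z forward; pixel columns grow to the right and rows downward; lengths in mm; the calibration is good to about 2 mm. A picture is of the moment at which its call begins. There is no depth.
- workorder.hand_in(): hands the job in, once; it reports no verdict.
The state is a dict: "t": time; "joint_positions": joint angles; "qvel": joint speeds; "joint_efforts": joint torques, N m; "tcp_pos": TCP position; "tcp_rot": TCP orientation; "force": force on the tool from outside, world axes, zero at the start; "moment": the same for the moment, N m; "grip_width": finger opening in mm.
Only numpy, scipy, OpenCV 4.12 (cv2) and the standard library are available. Lean on these libraries where they do the work, as an engineer would, in place of code of your own. Each camera call takes 0.05 s, during which the arm holds its last target. There are 200 camera calls.

## Working session

There is one attempt and no reset: what is moved stays moved. The work goes in short steps, Python scripts to look and compute and a tool call to move; the robot and the scene stay as the last step left them, time stands still between calls to the robot, and variables do not carry over. Pictures are saved under pics/ and viewed, about 8 in all and at most 12, crops included, and the job is handed in when it is done.

Besides the shell and the picture viewer there is one more tool, called after "Request:" by a JSON object that holds its "method" and its "body", one argument or row to a line. drive_tool: Moves the arm, as the interface text tells. Its arguments: {"type":"object","properties":{"steps":{"type":"array","items":{"type":"object","properties":{"rx":{"type":"number"},"ry":{"type":"number"},"rz":{"type":"number"},"tx":{"type":"number"},"ty":{"type":"number"},"tz":{"type":"number"},"fingers":{"type":"number"}}}}},"required":["steps"]}

```bash
mkdir -p pics; python3 - <<'E'
from cell import ctrl, eyes
import cv2, numpy as np, pickle
d={}
for n in("scene","side","wrist"):
    c=eyes.camera(n); d[n]=c; cv2.imwrite(f"pics/{n}0.png",c["img"])
    print(n,c["camera_matrix"].tolist(),np.round(c["cam_to_world"],3).tolist())
pickle.dump(d,open("cams0.pkl","wb"))
cv2.imwrite("pics/both0.png",np.vstack([cv2.resize(d["scene"]["img"],(400,300)),cv2.resize(d["side"]["img"],(400,300))]))
s=ctrl.sense();print(s, ctrl.tip_extent)
E
```

```text
scene [[441.29520809529697, 0.0, 256.7025132789756], [0.0, 441.29520809529697, 192.156519418775], [0.0, 0.0, 1.0]] [[0.504, 0.565, -0.653, 1358.992], [0.864, -0.339, 0.373, -506.716], [-0.011, -0.752, -0.659, 942.306], [0.0, 0.0, 0.0, 1.0]]
side [[398.65957568546247, 0.0, 256.344911808669], [0.0, 398.65957568546247, 192.54373785592298], [0.0, 0.0, 1.0]] [[-0.995, -0.063, 0.078, 410.247], [-0.1, 0.565, -0.819, 869.738], [0.007, -0.823, -0.568, 661.658], [0.0, 0.0, 0.0, 1.0]]
wrist [[270.42996275128013, 0.0, 255.29452313854412], [0.0, 270.42996275128013, 193.25748074298087], [0.0, 0.0, 1.0]] [[1.0, 0.0, -0.0, 624.606], [0.0, -0.969, -0.248, 65.52], [-0.0, 0.248, -0.969, 384.061], [0.0, 0.0, 0.0, 1.0]]
{'t': 0.15, 'joint_positions': array([-0.10260992,  0.43508426,  0.02499374,  1.57386955, -0.01157551,
        1.13399974, -0.07508054]), 'qvel': array([-9.10853121e-04, -1.87530945e-03, -1.11359339e-04, -4.03546004e-03,
        8.42014000e-04,  2.37967167e-03,  2.35651529e-05]), 'joint_efforts': array([ 9.13879558e-04, -6.68263149e+01,  9.85680185e-01, -3.14695251e+01,
       -6.03506877e-02,  3.94195947e-02,  8.07748006e-05]), 'tcp_pos': array([ 6.24642259e+02, -5.73511927e-02,  2.45119396e+02]), 'tcp_rot': array([-3.14038438e+00,  1.41960018e-04,  1.57074991e+00]), 'force': array([0.83325619, 0.00902786, 0.37833007]), 'moment': array([-0.02515808, -0.01027523, -0.02888054]), 'grip_width': 91.48504945128785} 19.0
```

View pics/scene0.png

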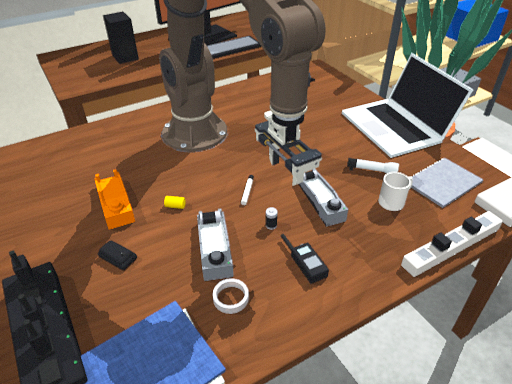

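View pics/side0.png

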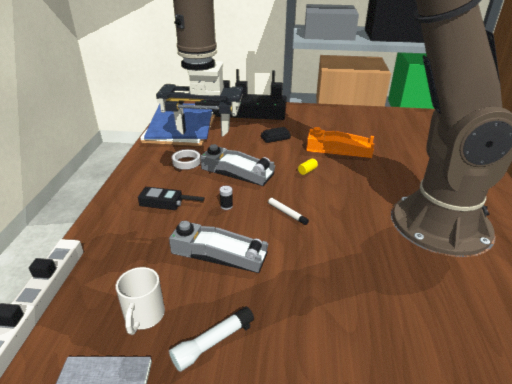

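The scene view shows two grey cradles, at about (214,243) and (320,195). There is also an orange look-alike at (114,200) and a yellow cell at (175,202). Next I'll enlarge both grey cradles.

```bash
cat > h.py <<'E'
import numpy as np
def ray(c,u,v):
    K=c["camera_matrix"];T=c["cam_to_world"]
    d=T[:3,:3]@np.linalg.inv(K)@[u,v,1]
    return T[:3,3],d
def onz(c,u,v,z):
    o,d=ray(c,u,v); return o+d*(z-o[2])/d[2]
def proj(c,p):
    T=c["cam_to_world"]; q=c["camera_matrix"]@(T[:3,:3].T@(np.array(p)-T[:3,3])); return q[:2]/q[2]
E
python3 - <<'E'
import cv2,pickle,numpy as np
d=pickle.load(open("cams0.pkl","rb"))
def cr(n,u,v,w=100,h=75): return cv2.resize(d[n]["img"][v:v+h,u:u+w],(400,300),interpolation=cv2.INTER_CUBIC)
cv2.imwrite("pics/crops.png",np.vstack([np.hstack([cr("scene",165,205),cr("scene",275,158)]),np.hstack([cr("side",190,130),cr("side",168,205)])]))
E
```

```text
(no output)
```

View pics/crops.png

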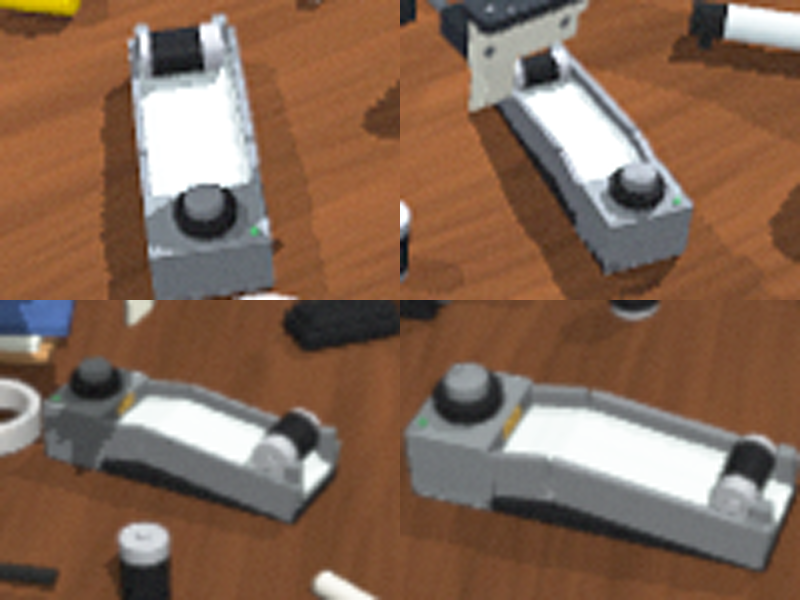

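View pics/wrist0.png

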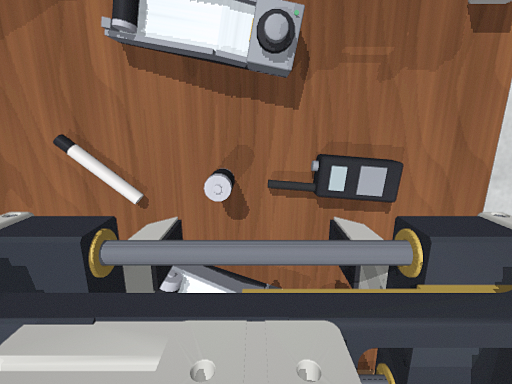

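```bash
python3 - <<'E'
from h import *; import pickle
d=pickle.load(open("cams0.pkl","rb"));s=d["scene"];q=d["side"]
def S(o,x,y):return (o[0]+x/4,o[1]+y/4)
L=(165,205);R=(275,158)
for nm,o,a,b,but in(("L",L,(149,250),(272,257),(205,205)),("R",R,(605,240),(691,205),(237,178))):
    if nm=="R": a=(205,240);b=(291,205)
    A=onz(s,*S(o,*a),52);B=onz(s,*S(o,*b),52);print(nm,A,B,np.linalg.norm(A-B))
    print(" button",onz(s,*S(o,*but),72))
print("side btn L",onz(q,190+97/4,130+73/4,72),"R",onz(q,168+70/4,205+80/4,72))
print("scene cells L",onz(s,*S(L,135,48),42),onz(s,*S(L,222,45),42),onz(s,*S(L,175,50),42),"R",onz(s,*S(R,142,65),42))
print("side cell ends L",onz(q,190+272/4,130+160/4,42),onz(q,190+305/4,130+120/4,42),"R",onz(q,168+335/4,205+193/4,42),onz(q,168+360/4,205+145/4,42))
E
```

```text
L [ 657.60071521 -270.66031582   52.        ] [ 703.01016429 -205.42150319   52.        ] 79.48660728916458
 button [ 658.30299095 -229.40251854   72.        ]
R [675.33244962 111.36603621  52.        ] [678.27449021 187.21664645  52.        ] 75.90764570357324
 button [651.09742001 156.20536312  72.        ]
side btn L [ 645.09454781 -205.86381769   72.        ] R [641.69725268 170.09553923  72.        ]
scene cells L [ 474.03383083 -197.54296177   42.        ] [ 503.82025941 -141.62987831   42.        ] [ 490.90097483 -173.37204639   42.        ] R [479.51650319 196.67260099  42.        ]
side cell ends L [ 502.43088192 -141.53927432   42.        ] [ 482.74080759 -203.60253011   42.        ] R [481.77329965 215.89144538  42.        ] [471.73754179 174.35698719  42.        ]
```

The left cradle in the scene view, at about (214,243), has a housing about 79 mm wide and a cell about 63 mm long. The right one, at (320,195), has a cell only about 43 mm long. So the left grey cradle, with its cell at (209,217), is cradle_large, and the enlarged crop agrees. I'll move above it with the fingers shut.

Request:
{"method": "drive_tool", "body": {
  "steps": [
    {"tx": -0.04, "ty": -0.009, "fingers": 1},
    {"tx": -0.04, "ty": -0.009, "fingers": 1},
    {"tx": -0.04, "ty": -0.009, "fingers": 1},
    {"tx": -0.04, "ty": -0.009, "fingers": 1},
    {"tx": -0.04, "ty": -0.009, "fingers": 1},
    {"tx": -0.04, "ty": -0.009, "fingers": 1},
    {"rz": 6, "fingers": 1},
    {"rz": 6, "fingers": 1},
    {"rz": 4, "fingers": 1},
    {"fingers": 1}
  ]
}}

```text
invalid input at $.steps[0]: expected keys rx, ry, rz, tx, ty, tz, fingers
```

```bash
python3 - <<'E'
from cell import ctrl, eyes
import cv2, pickle
c=eyes.camera("wrist"); pickle.dump(c,open("w1.pkl","wb")); cv2.imwrite("pics/w1.png",cv2.resize(c["img"][:240],(800,375),interpolation=cv2.INTER_CUBIC))
s=ctrl.sense();print(s["t"],s["tcp_pos"],s["tcp_rot"],s["grip_width"],s["joint_positions"])
E
```

```text
0.2 [ 6.24728432e+02 -5.06140384e-02  2.45266807e+02] [-3.14066791e+00  9.98829728e-05  1.57066780e+00] 91.68610144552297 [-0.10259532  0.4349502   0.02498805  1.5737037  -0.0115908   1.13401363
 -0.07514845]
```

View pics/w1.png

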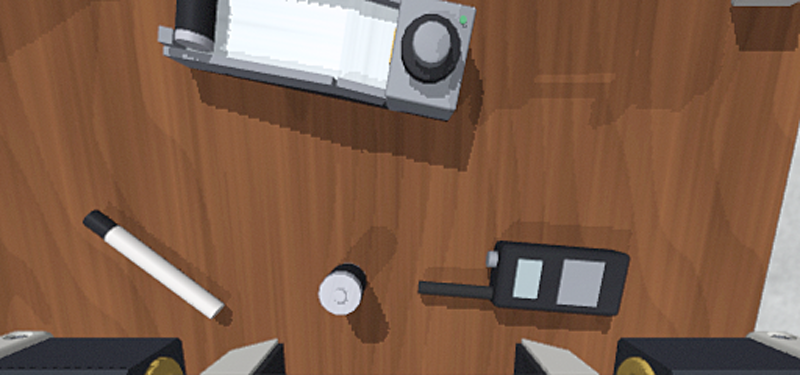

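The move was refused because each row needs every key, so this picture shows the view from the start pose. I'll send it again with full rows.

Request:
{"method": "drive_tool", "body": {
  "steps": [
    {"tx": -0.04, "ty": -0.009, "tz": 0, "rx": 0, "ry": 0, "rz": 0, "fingers": 1},
    {"tx": -0.04, "ty": -0.009, "tz": 0, "rx": 0, "ry": 0, "rz": 0, "fingers": 1},
    {"tx": -0.04, "ty": -0.009, "tz": 0, "rx": 0, "ry": 0, "rz": 0, "fingers": 1},
    {"tx": -0.04, "ty": -0.009, "tz": 0, "rx": 0, "ry": 0, "rz": 0, "fingers": 1},
    {"tx": -0.04, "ty": -0.009, "tz": 0, "rx": 0, "ry": 0, "rz": 0, "fingers": 1},
    {"tx": -0.04, "ty": -0.009, "tz": 0, "rx": 0, "ry": 0, "rz": 0, "fingers": 1},
    {"tx": 0, "ty": 0, "tz": 0, "rx": 0, "ry": 0, "rz": 6, "fingers": 1},
    {"tx": 0, "ty": 0, "tz": 0, "rx": 0, "ry": 0, "rz": 6, "fingers": 1},
    {"tx": 0, "ty": 0, "tz": 0, "rx": 0, "ry": 0, "rz": 4, "fingers": 1},
    {"tx": 0, "ty": 0, "tz": 0, "rx": 0, "ry": 0, "rz": 0, "fingers": 1}
  ]
}}

```text
t: 1.03
tcp_pos: [567.0, -249.9, 241.8]
tcp_rot: [-3.137, 0.0, 1.284]
force: [0.1, 0.3, -0.5]
grip_width: 29.7
```

```bash
python3 - <<'E'
from cell import ctrl, eyes
import cv2, pickle
c=eyes.camera("wrist"); pickle.dump(c,open("w1.pkl","wb")); cv2.imwrite("pics/w2.png",cv2.resize(c["img"],(800,600),interpolation=cv2.INTER_CUBIC))
s=ctrl.sense();print(s["t"],s["tcp_pos"],s["tcp_rot"],s["grip_width"],s["joint_positions"])
E
```

```text
1.0833 [ 566.96744217 -249.97739388  241.77002048] [-3.13666113e+00  6.41993481e-04  1.28814291e+00] 25.97643371969474 [ 0.22392395  0.43112722  0.15157921  1.59635663 -0.06887537  1.12427068
  0.1092479 ]
```

View pics/w2.png

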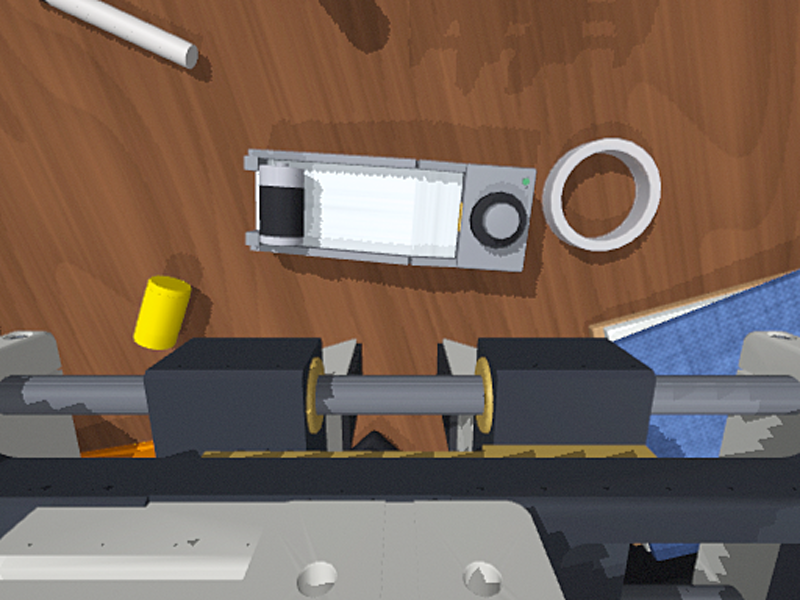

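The wrist view shows cradle_large: cell at (283,206), button at (499,219), low posts at (250,161) and (250,242), housing end corners at (535,170) and (523,271). The tape is well clear.

```bash
python3 - <<'E'
from h import *; import pickle,cv2
c=pickle.load(open("w1.pkl","rb"));k=512/800
P=lambda u,v,z:onz(c,u*k,v*k,z)
b=P(499,219,72);e1=P(535,170,52);e2=P(523,271,52);p1=P(250,161,47);p2=P(250,242,47);ce=P(283,206,50)
print("btn",b,"cell",ce,"posts",p1,p2,"ends",e1,e2,np.linalg.norm(e1-e2))
for n,a,z in(("cell-btn",ce,b),("posts-ends",(p1+p2)/2,(e1+e2)/2),("width",p2,p1),("endw",e2,e1)):
    v=z-a;print(n,np.linalg.norm(v[:2]),np.degrees(np.arctan2(v[1],v[0])))
# check with scene, side views
d=pickle.load(open("cams0.pkl","rb"))
print("btn in scene",proj(d["scene"],b),"side",proj(d["side"],b))
E
```

```text
btn [ 649.16607542 -223.94205822   72.        ] cell [ 497.57403318 -170.44728652   50.        ] posts [ 484.41517431 -132.23249418   47.        ] [ 462.17765318 -188.95647003   47.        ] ends [ 686.96753793 -198.94937838   52.        ] [ 662.24725534 -270.92724655   52.        ] 76.10457198832086
cell-btn 160.7539668835224 -19.43724451962618
posts-ends 214.59989968745353 -20.269109078383554
width 60.92714323477245 68.59331237509076
endw 76.10457198832086 71.04533346079218
btn in scene [216.57796871 253.09229071] side [214.04453098 145.44672387]
```

Request:
{"method": "drive_tool", "body": {
  "steps": [
    {"tx": 0, "ty": 0, "tz": 0, "rx": 0, "ry": 0, "rz": 3.8, "fingers": 1},
    {"tx": 0.013, "ty": -0.039, "tz": 0, "rx": 0, "ry": 0, "rz": 0, "fingers": 1},
    {"tx": 0.013, "ty": -0.039, "tz": 0, "rx": 0, "ry": 0, "rz": 0, "fingers": 1},
    {"tx": 0.013, "ty": -0.039, "tz": 0, "rx": 0, "ry": 0, "rz": 0, "fingers": 1},
    {"tx": 0.013, "ty": -0.039, "tz": 0, "rx": 0, "ry": 0, "rz": 0, "fingers": 1},
    {"tx": 0, "ty": 0, "tz": 0.03, "rx": 0, "ry": 0, "rz": 0, "fingers": 1},
    {"tx": 0, "ty": 0, "tz": 0.03, "rx": 0, "ry": 0, "rz": 0, "fingers": 1},
    {"tx": 0, "ty": 0, "tz": 0.03, "rx": 0, "ry": 0, "rz": 0, "fingers": 1},
    {"tx": 0, "ty": 0, "tz": 0, "rx": 0, "ry": 0, "rz": 0, "fingers": 1}
  ]
}}

```text
t: 1.83
tcp_pos: [434.0, -140.5, 150.7]
tcp_rot: [3.139, -0.0, 1.258]
force: [-0.4, 0.7, -0.6]
grip_width: 0.5
```

```bash
cat > st.py <<'E'
from cell import ctrl
import numpy as np
s=ctrl.sense();a=np.radians(-20);p=s["tcp_pos"];u=np.array([np.cos(a),np.sin(a)]);n=np.array([-u[1],u[0]])
print("t",s["t"],"cradle x",p[:2]@u-588.3,"lat",p[:2]@n-10.5,"z",p[2],"rot",np.degrees(s["tcp_rot"]),"F",s["force"],"w",s["grip_width"])
E
python3 st.py; python3 - <<'E'
from cell import eyes
import cv2, pickle
c=eyes.camera("wrist"); pickle.dump(c,open("w3.pkl","wb")); cv2.imwrite("pics/w3.png",cv2.resize(c["img"],(800,600),interpolation=cv2.INTER_CUBIC))
E
```

```text
t 1.8333 cradle x -132.42781173175825 lat 5.931216273461871 z 150.6572254297763 rot [ 1.79860675e+02 -1.42814595e-02  7.20595848e+01] F [-0.357594    0.66977505 -0.59802975] w 0.5172330479905827
```

View pics/w3.png

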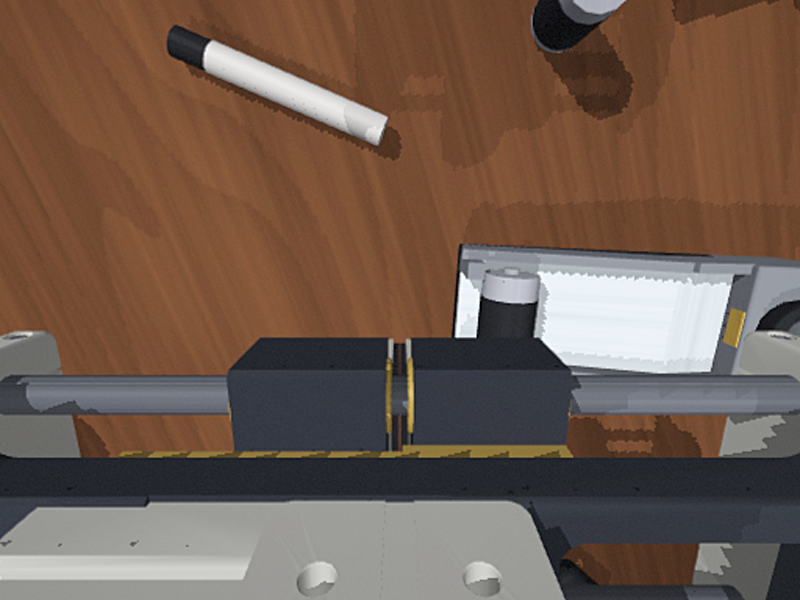

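```bash
python3 - <<'E'
from h import *; import pickle
c=pickle.load(open("w3.pkl","rb"));k=512/800;a=np.radians(-20);u=np.array([np.cos(a),np.sin(a)]);n=np.array([-u[1],u[0]])
for nm,x,y,z in(("celledge l",479,310,42),("celledge r",537,310,42),("cell far end",510,270,42),("stop face",738,328,50),("corner",460,246,33),("housing far corner",800,262,52)):
    p=onz(c,x*k,y*k,z);print(nm,p[:2],p[:2]@u-588.3,p[:2]@n-10.5)
E
```

```text
celledge l [ 480.13074742 -158.28953686] -82.98646955612963 4.970877306449893
celledge r [ 513.73466174 -169.18850856] -47.68145137152169 6.222409619839112
cell far end [ 504.14317929 -140.16869529] -66.61985734685743 30.211633811306058
stop face [ 623.42679213 -214.1555961 ] 70.7750838425734 1.4840874393699437
corner [ 480.69969774 -118.74037086] -95.97844255956488 42.32952923627262
housing far corner [ 660.31047182 -184.06651844] 95.14333481475353 42.37353310005588
```

Request:
{"method": "drive_tool", "body": {
  "steps": [
    {"tx": 0, "ty": 0, "tz": 0, "rx": 0, "ry": 0, "rz": 2.3, "fingers": 1},
    {"tx": -0.006, "ty": 0, "tz": 0, "rx": 0, "ry": 0, "rz": 0, "fingers": 1},
    {"tx": 0, "ty": 0, "tz": 0.03, "rx": 0, "ry": 0, "rz": 0, "fingers": 1},
    {"tx": 0, "ty": 0, "tz": 0.025, "rx": 0, "ry": 0, "rz": 0, "fingers": 1},
    {"tx": 0, "ty": 0, "tz": 0.02, "rx": 0, "ry": 0, "rz": 0, "fingers": 1},
    {"tx": 0, "ty": 0, "tz": 0, "rx": 0, "ry": 0, "rz": 0, "fingers": 1},
    {"tx": 0, "ty": 0, "tz": 0, "rx": 0, "ry": 0, "rz": 0, "fingers": 1}
  ]
}}

```text
t: 2.47
tcp_pos: [442.4, -150.3, 86.0]
tcp_rot: [3.122, -0.002, 1.231]
force: [0.8, -1.1, 0.2]
grip_width: 1.0
```

```bash
python3 st.py
```

```text
t 2.4667 cradle x -121.16432981385555 lat -0.437295976206741 z 86.03562625104458 rot [ 1.78901662e+02 -1.26969283e-01  7.05125335e+01] F [ 0.83343811 -1.1376106   0.2463348 ] w 0.9737093789462204
```

Request:
{"method": "drive_tool", "body": {
  "steps": [
    {"tx": 0, "ty": -0.008, "tz": 0, "rx": 1.1, "ry": 0, "rz": 0.5, "fingers": 1},
    {"tx": 0, "ty": 0, "tz": 0.012, "rx": 0, "ry": 0, "rz": 0, "fingers": 1},
    {"tx": 0, "ty": 0, "tz": 0.012, "rx": 0, "ry": 0, "rz": 0, "fingers": 1},
    {"tx": 0, "ty": 0, "tz": 0.007, "rx": 0, "ry": 0, "rz": 0, "fingers": 1},
    {"tx": 0, "ty": 0, "tz": 0, "rx": 0, "ry": 0, "rz": 0, "fingers": 1},
    {"tx": 0, "ty": 0, "tz": 0, "rx": 0, "ry": 0, "rz": 0, "fingers": 1}
  ]
}}

```text
t: 2.97
tcp_pos: [438.6, -149.1, 62.6]
tcp_rot: [3.135, -0.004, 1.223]
force: [-0.4, -0.1, -0.6]
grip_width: 0.7
```

```bash
python3 st.py
```

```text
t 2.9667 cradle x -125.173263003209 lat -0.5759624433410409 z 62.611293307732424 rot [179.63290328  -0.23713248  70.05614477] F [-0.35291878 -0.06181225 -0.61908406] w 0.713929264121833
```

Request:
{"method": "drive_tool", "body": {
  "steps": [
    {"tx": 0.0005, "ty": 0, "tz": 0.008, "rx": 0.3, "ry": 0.2, "rz": 0, "fingers": 1},
    {"tx": 0, "ty": 0, "tz": 0.002, "rx": 0, "ry": 0, "rz": 0, "fingers": 1},
    {"tx": 0, "ty": 0.006, "tz": 0, "rx": 0, "ry": 0, "rz": 0, "fingers": 1},
    {"tx": 0, "ty": 0.006, "tz": 0, "rx": 0, "ry": 0, "rz": 0, "fingers": 1},
    {"tx": 0, "ty": 0.006, "tz": 0, "rx": 0, "ry": 0, "rz": 0, "fingers": 1},
    {"tx": 0, "ty": 0, "tz": 0, "rx": 0, "ry": 0, "rz": 0, "fingers": 1}
  ]
}}

```text
t: 3.47
tcp_pos: [459.0, -155.7, 54.3]
tcp_rot: [3.138, -0.009, 1.223]
force: [0.8, 0.8, -0.2]
grip_width: 0.1
```

```bash
python3 st.py
```

```text
t 3.4667 cradle x -103.77713603559874 lat 0.19205866593131304 z 54.25188328403758 rot [179.78912998  -0.49414339  70.06845218] F [ 0.76864392  0.75430178 -0.17374011] w 0.14527589539915758
```

Request:
{"method": "drive_tool", "body": {
  "steps": [
    {"tx": 0, "ty": 0.005, "tz": -0.0007, "rx": 0, "ry": 0.4, "rz": 0, "fingers": 1},
    {"tx": 0, "ty": 0.005, "tz": -0.0007, "rx": 0, "ry": 0, "rz": 0, "fingers": 1},
    {"tx": 0, "ty": 0.005, "tz": -0.0007, "rx": 0, "ry": 0, "rz": 0, "fingers": 1},
    {"tx": 0, "ty": 0.005, "tz": -0.0007, "rx": 0, "ry": 0, "rz": 0, "fingers": 1},
    {"tx": 0, "ty": 0.005, "tz": -0.0007, "rx": 0, "ry": 0, "rz": 0, "fingers": 1},
    {"tx": 0, "ty": 0.005, "tz": -0.0007, "rx": 0, "ry": 0, "rz": 0, "fingers": 1}
  ]
}}

```text
t: 3.97
tcp_pos: [470.7, -159.7, 59.0]
tcp_rot: [-3.108, -0.018, 1.223]
force: [-13.8, 5.2, 23.4]
grip_width: 0.3
```

```bash
python3 st.py;  python3 - <<'E'
from cell import eyes
import cv2, numpy as np
c=eyes.camera("side")["img"];w=eyes.camera("scene")["img"]
f=lambda i,u,v:cv2.resize(i[v:v+75,u:u+100],(400,300),interpolation=cv2.INTER_CUBIC)
cv2.imwrite("pics/p1.png",np.hstack([f(c,190,120),f(w,165,195)]))
E
```

```text
t 3.9667 cradle x -91.34683522890924 lat 0.3866842572655571 z 59.04609657506897 rot [-178.05011623   -1.0488004    70.0928462 ] F [-13.80673192   5.19054143  23.38971363] w 0.2874346927877695
```

View pics/p1.png

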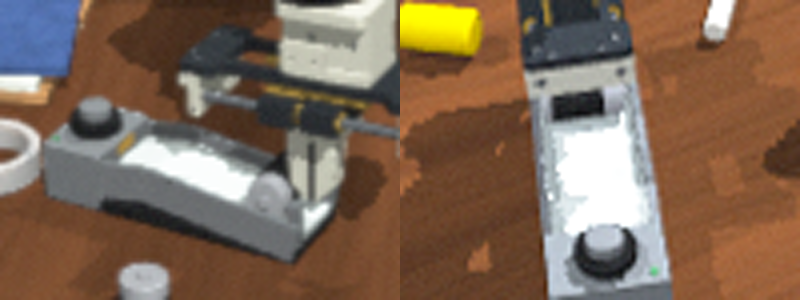

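```bash
python3 - <<'E'
from h import *; import pickle
d=pickle.load(open("cams0.pkl","rb"));a=np.radians(-20);u=np.array([np.cos(a),np.sin(a)]);n=np.array([-u[1],u[0]])
for x in(-68,-62,-56,-50):
    z=42+(x+68)*.1405
    w=lambda l:[*(u*(588.3+x)+n*(10.5+l)),z]
    print(x,"side near end crop px",(proj(d["side"],w(30))-[190,120])*4,"scene mid",(proj(d["scene"],w(0))-[165,195])*4)
E
```

```text
-68 side near end crop px [271.32748117 201.1186395 ] scene mid [182.52134927  88.71978157]
-62 side near end crop px [264.07367615 198.27852997] scene mid [183.25929964  93.58700097]
-56 side near end crop px [256.83990302 195.44626359] scene mid [184.00304084  98.49241429]
-50 side near end crop px [249.62607889 192.62180793] scene mid [184.75264129 103.43647286]
```

The push stalled. Forces were 15 N back and 23 N up, and the battery barely moved. The shut fingers' backs taper, so they bear on the battery above its centre and wedge it. I'll back off, raise, turn the tool 90° so the flat side faces uphill, and tilt the tip slightly forward.

Request:
{"method": "drive_tool", "body": {
  "steps": [
    {"tx": 0, "ty": -0.01, "tz": 0, "rx": 0, "ry": 0, "rz": 0, "fingers": 1},
    {"tx": 0, "ty": -0.02, "tz": 0, "rx": 0, "ry": 0, "rz": 0, "fingers": 1},
    {"tx": 0, "ty": -0.01, "tz": -0.02, "rx": -2, "ry": 1, "rz": 0, "fingers": 1},
    {"tx": 0, "ty": 0, "tz": -0.03, "rx": 0, "ry": 0, "rz": 0, "fingers": 1},
    {"tx": 0, "ty": 0, "tz": -0.02, "rx": 0, "ry": 0, "rz": 7, "fingers": 1},
    {"tx": 0, "ty": 0, "tz": 0, "rx": 0, "ry": 0, "rz": 7, "fingers": 1},
    {"tx": 0, "ty": 0, "tz": 0, "rx": 0, "ry": 0, "rz": 7, "fingers": 1},
    {"tx": 0, "ty": 0, "tz": 0, "rx": 0, "ry": 0, "rz": 7, "fingers": 1},
    {"tx": 0, "ty": 0, "tz": 0, "rx": 0, "ry": 0, "rz": 7, "fingers": 1},
    {"tx": 0, "ty": 0, "tz": 0, "rx": 0, "ry": 0, "rz": 7, "fingers": 1}
  ]
}}

```text
t: 4.9
tcp_pos: [433.2, -149.6, 136.4]
tcp_rot: [-3.117, -0.033, 0.474]
force: [-0.7, 0.1, 0.1]
grip_width: 0.8
```

Request:
{"method": "drive_tool", "body": {
  "steps": [
    {"tx": 0, "ty": 0, "tz": 0, "rx": 0, "ry": 0, "rz": 7, "fingers": 1},
    {"tx": 0, "ty": 0, "tz": 0, "rx": 0, "ry": 0, "rz": 7, "fingers": 1},
    {"tx": 0, "ty": 0, "tz": 0, "rx": 0, "ry": 0, "rz": 7, "fingers": 1},
    {"tx": 0, "ty": 0, "tz": 0, "rx": 0, "ry": 0, "rz": 7, "fingers": 1},
    {"tx": 0, "ty": 0, "tz": 0, "rx": 0, "ry": 0, "rz": 7, "fingers": 1},
    {"tx": 0, "ty": 0, "tz": 0, "rx": 0, "ry": 0, "rz": 7, "fingers": 1},
    {"tx": 0, "ty": 0, "tz": 0, "rx": 0, "ry": 0, "rz": 0, "fingers": 1}
  ]
}}

```text
t: 5.48
tcp_pos: [435.7, -150.7, 138.1]
tcp_rot: [-3.099, -0.01, -0.282]
force: [1.4, -1.4, 0.5]
grip_width: 0.2
```

```bash
python3 st.py
```

```text
t 5.4833 cradle x -127.33924785152823 lat -3.12113221529944 z 138.13299688422478 rot [-177.56153291   -0.57257906  -16.13720564] F [ 1.40627495 -1.39176325  0.48816925] w 0.22112864969439203
```

Request:
{"method": "drive_tool", "body": {
  "steps": [
    {"tx": -0.004, "ty": -0.003, "tz": 0, "rx": -2.4, "ry": 0, "rz": 4, "fingers": 1},
    {"tx": 0, "ty": 0, "tz": 0, "rx": 0, "ry": 6.7, "rz": 0, "fingers": 1},
    {"tx": 0, "ty": 0, "tz": 0, "rx": 0, "ry": 6.7, "rz": 0, "fingers": 1},
    {"tx": 0, "ty": 0, "tz": 0, "rx": 0, "ry": 6.7, "rz": 0, "fingers": 1},
    {"tx": 0, "ty": 0, "tz": 0, "rx": 0, "ry": 0, "rz": 0, "fingers": 1}
  ]
}}

```text
t: 5.9
tcp_pos: [434.6, -148.0, 138.9]
tcp_rot: [3.138, -0.372, -0.334]
force: [-2.0, 0.6, -1.4]
grip_width: 0.6
```

```bash
python3 st.py; python3 - <<'E'
from cell import eyes,ctrl
import cv2, pickle
c=eyes.camera("wrist"); pickle.dump(c,open("w4.pkl","wb")); cv2.imwrite("pics/w4.png",cv2.resize(c["img"],(800,600),interpolation=cv2.INTER_CUBIC))
print(ctrl.sense()["joint_positions"])
E
```

```text
t 5.9 cradle x -129.30983815610227 lat -0.9309234926198826 z 138.86205217688723 rot [179.77640358 -21.33672223 -19.1595147 ] F [-1.9762849   0.58186622 -1.44252766] w 0.6155377293798062
[-0.28535625  0.16436015  0.51269656  2.41521437 -0.14243095  0.22030545
 -1.5655387 ]
```

View pics/w4.png

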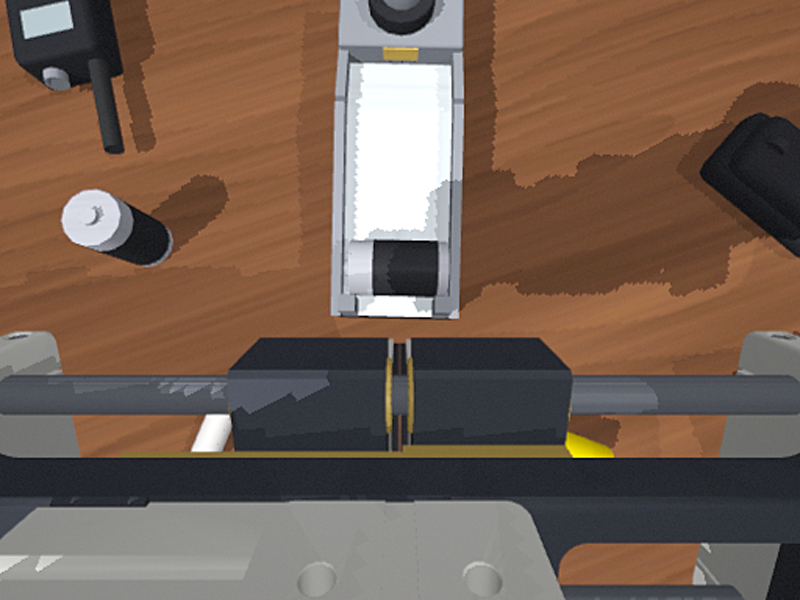

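Request:
{"method": "drive_tool", "body": {
  "steps": [
    {"tx": -0.0056, "ty": -0.001, "tz": 0.0193, "rx": 0, "ry": 0, "rz": 0.8, "fingers": 1},
    {"tx": -0.0056, "ty": 0, "tz": 0.0193, "rx": 0, "ry": 0, "rz": 0, "fingers": 1},
    {"tx": -0.0056, "ty": 0, "tz": 0.0193, "rx": 0, "ry": 0, "rz": 0, "fingers": 1},
    {"tx": 0, "ty": 0, "tz": 0, "rx": 0, "ry": 0, "rz": 0, "fingers": 1},
    {"tx": 0, "ty": 0, "tz": 0, "rx": 0, "ry": 0, "rz": 0, "fingers": 1}
  ]
}}

```text
t: 6.37
tcp_pos: [447.1, -143.4, 103.3]
tcp_rot: [-3.126, -0.353, -0.34]
force: [0.9, -0.5, -0.1]
grip_width: 0.4
```

```bash
python3 st.py; python3 -c "
from cell import ctrl;print(ctrl.sense()['joint_positions'])"
```

```text
t 6.3667 cradle x -119.07204932604247 lat 7.679595161157806 z 103.27226994087125 rot [-179.08670485  -20.21673088  -19.46107129] F [ 0.89338802 -0.45325507 -0.10495002] w 0.43571208602583644
[-0.19253254  0.27139883  0.43004881  2.41959228 -0.59242179  0.14526043
 -1.13093363]
```

Request:
{"method": "drive_tool", "body": {
  "steps": [
    {"tx": 0, "ty": 0, "tz": 0, "rx": 0, "ry": -6, "rz": 0, "fingers": 1},
    {"tx": -0.005, "ty": 0, "tz": 0, "rx": 0, "ry": -5, "rz": 0, "fingers": 1},
    {"tx": -0.003, "ty": 0.007, "tz": 0.01, "rx": -0.5, "ry": 0, "rz": 0.5, "fingers": 1},
    {"tx": -0.003, "ty": 0, "tz": 0.01, "rx": 0, "ry": 0, "rz": 0, "fingers": 1},
    {"tx": 0, "ty": 0, "tz": 0, "rx": 0, "ry": 0, "rz": 0, "fingers": 1},
    {"tx": 0, "ty": 0, "tz": 0, "rx": 0, "ry": 0, "rz": 0, "fingers": 1}
  ]
}}

```text
t: 6.87
tcp_pos: [441.1, -150.7, 82.0]
tcp_rot: [3.141, -0.158, -0.336]
force: [0.1, 0.1, 0.5]
grip_width: 0.6
```

```bash
echo "print('q',np.round(s['joint_positions'],2))">>st.py; python3 st.py
```

```text
t 6.8667 cradle x -122.28088771816408 lat -1.2665260019312257 z 81.96984990029303 rot [179.94324083  -9.05019899 -19.26339001] F [0.06407535 0.12082938 0.49596977] w 0.6195134239295513
q [-0.27  0.39  0.6   2.29 -0.53  0.41 -1.15]
```

Request:
{"method": "drive_tool", "body": {
  "steps": [
    {"tx": -0.0018, "ty": -0.0012, "tz": 0.012, "rx": 0, "ry": 0, "rz": 0.7, "fingers": 1},
    {"tx": -0.0018, "ty": 0, "tz": 0.012, "rx": 0, "ry": 0, "rz": 0, "fingers": 1},
    {"tx": -0.0018, "ty": 0, "tz": 0.012, "rx": 0, "ry": 0, "rz": 0, "fingers": 1},
    {"tx": 0, "ty": 0, "tz": 0, "rx": 0, "ry": 0, "rz": 0, "fingers": 1},
    {"tx": 0, "ty": 0, "tz": 0, "rx": 0, "ry": 0, "rz": 0, "fingers": 1}
  ]
}}

```text
t: 7.28
tcp_pos: [441.4, -151.9, 45.9]
tcp_rot: [3.141, -0.164, -0.35]
force: [0.5, 0.4, -0.0]
grip_width: 0.3
```

```bash
python3 st.py
```

```text
t 7.2833 cradle x -121.53176453282663 lat -2.255638486763985 z 45.922094232146556 rot [179.95239667  -9.40212226 -20.0772635 ] F [ 0.46289478  0.39769224 -0.01381975] w 0.3207640109261615
q [-0.16  0.45  0.47  2.32 -0.64  0.3  -1.07]
```

Request:
{"method": "drive_tool", "body": {
  "steps": [
    {"tx": 0.005, "ty": -0.0022, "tz": -0.001, "rx": 0, "ry": 0, "rz": 0, "fingers": 1},
    {"tx": 0.005, "ty": 0, "tz": 0, "rx": 0, "ry": 0, "rz": 0, "fingers": 1},
    {"tx": 0.005, "ty": 0, "tz": 0, "rx": 0, "ry": 0, "rz": 0, "fingers": 1},
    {"tx": 0.005, "ty": 0, "tz": 0, "rx": 0, "ry": 0, "rz": 0, "fingers": 1},
    {"tx": 0.004, "ty": 0, "tz": 0, "rx": 0, "ry": 0, "rz": 0, "fingers": 1},
    {"tx": 0.004, "ty": 0, "tz": 0, "rx": 0, "ry": 0, "rz": 0, "fingers": 1}
  ]
}}

```text
t: 7.78
tcp_pos: [471.1, -160.3, 55.1]
tcp_rot: [3.141, -0.168, -0.35]
force: [-1.1, 0.3, 0.7]
grip_width: 0.7
```

```bash
python3 st.py
```

```text
t 7.7833 cradle x -90.79378148376821 lat -0.01138896617672458 z 55.07340832796819 rot [179.9800657   -9.61940736 -20.07279916] F [-1.06078072  0.28922219  0.70765884] w 0.7290442520619315
q [-0.18  0.47  0.51  2.25 -0.62  0.37 -1.1 ]
```

Request:
{"method": "drive_tool", "body": {
  "steps": [
    {"tx": 0.005, "ty": 0, "tz": 0.0008, "rx": 0, "ry": 0, "rz": 0, "fingers": 1},
    {"tx": 0.005, "ty": 0, "tz": 0.0008, "rx": 0, "ry": 0, "rz": 0, "fingers": 1},
    {"tx": 0.005, "ty": 0, "tz": 0.0008, "rx": 0, "ry": 0, "rz": 0, "fingers": 1},
    {"tx": 0.005, "ty": 0, "tz": 0.0008, "rx": 0, "ry": 0, "rz": 0, "fingers": 1}
  ]
}}

```text
t: 8.12
tcp_pos: [492.0, -167.6, 55.5]
tcp_rot: [3.141, -0.168, -0.35]
force: [-0.8, 1.1, 0.4]
grip_width: 0.6
```

```bash
python3 st.py; python3 - <<'E'
from cell import eyes
import cv2, numpy as np
c=eyes.camera("wrist")["img"];w=eyes.camera("side")["img"]
cv2.imwrite("pics/w5.png",np.hstack([cv2.resize(c[:230,128:384],(400,360)),cv2.resize(w[120:210,190:290],(400,360),interpolation=cv2.INTER_CUBIC)]))
E
```

```text
t 8.1167 cradle x -68.61633306132137 lat 0.2873153882077588 z 55.47829311836896 rot [179.98264548  -9.60047966 -20.03131745] F [-0.84489081  1.08707631  0.42722907] w 0.5735679098356978
q [-0.18  0.5   0.52  2.2  -0.61  0.4  -1.1 ]
```

View pics/w5.png

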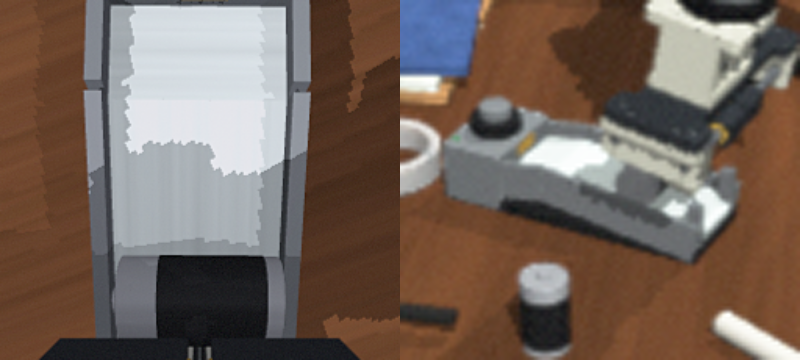

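The battery is rolling up squarely under a force of about 1 N (wrist crop: black band at (210,295), in line with the gutter). Continuing.

Request:
{"method": "drive_tool", "body": {
  "steps": [
    {"tx": 0.005, "ty": 0.0002, "tz": 0.0001, "rx": 0, "ry": 0, "rz": 0, "fingers": 1},
    {"tx": 0.005, "ty": 0, "tz": 0.0001, "rx": 0, "ry": 0, "rz": 0, "fingers": 1},
    {"tx": 0.005, "ty": 0, "tz": 0.0001, "rx": 0, "ry": 0, "rz": 0, "fingers": 1},
    {"tx": 0.005, "ty": 0, "tz": 0.0001, "rx": 0, "ry": 0, "rz": 0, "fingers": 1},
    {"tx": 0.005, "ty": 0, "tz": 0.0001, "rx": 0, "ry": 0, "rz": 0, "fingers": 1},
    {"tx": 0.005, "ty": 0, "tz": 0.0001, "rx": 0, "ry": 0, "rz": 0, "fingers": 1},
    {"tx": 0.005, "ty": 0, "tz": 0.0001, "rx": 0, "ry": 0, "rz": 0, "fingers": 1}
  ]
}}

```text
t: 8.8
tcp_pos: [526.6, -180.7, 60.6]
tcp_rot: [3.141, -0.166, -0.35]
force: [-0.7, -0.0, 0.7]
grip_width: 0.5
```

```bash
python3 st.py
```

```text
t 8.8 cradle x -31.672870862656737 lat -0.22288094093167388 z 60.61432885066514 rot [179.97318407  -9.5172614  -20.05246934] F [-0.66839829 -0.0226629   0.67586737] w 0.48166938668924286
q [-0.17  0.54  0.54  2.11 -0.59  0.46 -1.12]
```

Request:
{"method": "drive_tool", "body": {
  "steps": [
    {"tx": 0.005, "ty": 0, "tz": 0.0001, "rx": 0, "ry": 0, "rz": 0, "fingers": 1},
    {"tx": 0.005, "ty": 0, "tz": 0.0001, "rx": 0, "ry": 0, "rz": 0, "fingers": 1},
    {"tx": 0.005, "ty": 0, "tz": 0.0001, "rx": 0, "ry": 0, "rz": 0, "fingers": 1},
    {"tx": 0.005, "ty": 0, "tz": 0.0001, "rx": 0, "ry": 0, "rz": 0, "fingers": 1},
    {"tx": 0.004, "ty": 0, "tz": 0.0001, "rx": 0, "ry": 0, "rz": 0, "fingers": 1},
    {"tx": 0.003, "ty": 0, "tz": 0.0003, "rx": 0, "ry": 0, "rz": 0, "fingers": 1},
    {"tx": 0.003, "ty": 0, "tz": 0.0003, "rx": 0, "ry": 0, "rz": 0, "fingers": 1},
    {"tx": 0.003, "ty": 0, "tz": 0.0003, "rx": 0, "ry": 0, "rz": 0, "fingers": 1}
  ]
}}

```text
t: 9.47
tcp_pos: [561.5, -193.4, 65.3]
tcp_rot: [3.141, -0.167, -0.35]
force: [-0.6, 0.1, 0.5]
grip_width: 0.7
```

```bash
python3 st.py
```

```text
t 9.4667 cradle x 5.467396717414886 lat -0.19605821621357222 z 65.26697046339778 rot [179.95894495  -9.54776549 -20.03306829] F [-0.64408127  0.12232956  0.50086959] w 0.6570082929969183
q [-0.16  0.58  0.55  2.01 -0.58  0.52 -1.14]
```

Request:
{"method": "drive_tool", "body": {
  "steps": [
    {"tx": 0.003, "ty": 0, "tz": 0.0005, "rx": 0, "ry": 0, "rz": 0, "fingers": 1},
    {"tx": 0.003, "ty": 0, "tz": 0.0005, "rx": 0, "ry": 0, "rz": 0, "fingers": 1},
    {"tx": 0.003, "ty": 0, "tz": 0.0005, "rx": 0, "ry": 0, "rz": 0, "fingers": 1},
    {"tx": 0.003, "ty": 0, "tz": 0.0005, "rx": 0, "ry": 0, "rz": 0, "fingers": 1},
    {"tx": 0, "ty": 0, "tz": 0, "rx": 0, "ry": 0, "rz": 0, "fingers": 1}
  ]
}}

```text
t: 9.88
tcp_pos: [575.2, -198.4, 65.5]
tcp_rot: [3.141, -0.168, -0.35]
force: [-0.2, 1.0, -0.5]
grip_width: 0.3
```

```bash
python3 st.py; python3 - <<'E'
from cell import eyes
import cv2, numpy as np
c=eyes.camera("wrist")["img"];w=eyes.camera("scene")["img"]
cv2.imwrite("pics/w6.png",np.hstack([cv2.resize(c[:230,128:384],(400,360)),cv2.resize(w[200:290,165:265],(400,360),interpolation=cv2.INTER_CUBIC)]))
E
```

```text
t 9.8833 cradle x 20.01337366412463 lat -0.19578718396928707 z 65.49623323201877 rot [179.94744159  -9.62774963 -20.02838177] F [-0.16372857  0.98189861 -0.4766387 ] w 0.27979799295737573
q [-0.16  0.59  0.56  1.98 -0.58  0.54 -1.14]
```

View pics/w6.png

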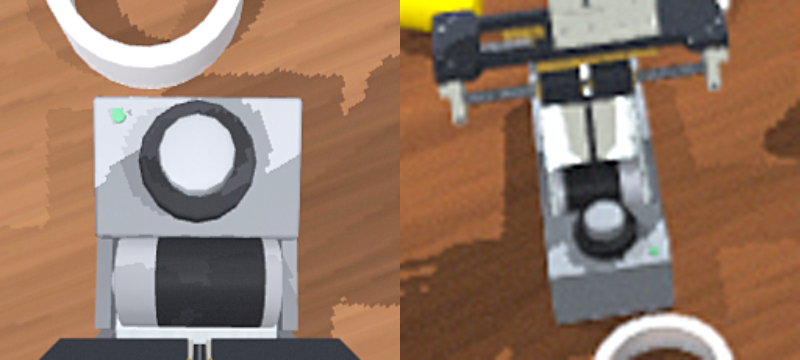

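The battery sits against the housing (wrist crop: black band at (212,282), touching the face at row 237). I'll give it one light nudge to confirm, then retreat upward.

Request:
{"method": "drive_tool", "body": {
  "steps": [
    {"tx": 0.002, "ty": 0, "tz": 0.0004, "rx": 0, "ry": 0, "rz": 0, "fingers": 1},
    {"tx": 0.002, "ty": 0, "tz": 0.0004, "rx": 0, "ry": 0, "rz": 0, "fingers": 1},
    {"tx": 0.001, "ty": 0, "tz": 0.0002, "rx": 0, "ry": 0, "rz": 0, "fingers": 1}
  ]
}}

```text
t: 10.23
tcp_pos: [579.0, -199.8, 65.1]
tcp_rot: [3.141, -0.167, -0.35]
force: [0.6, 0.3, 0.3]
grip_width: 0.4
```

Request:
{"method": "drive_tool", "body": {
  "steps": [
    {"tx": -0.008, "ty": 0, "tz": 0, "rx": 0, "ry": 0, "rz": 0, "fingers": 1},
    {"tx": -0.008, "ty": 0, "tz": -0.005, "rx": 0, "ry": 0, "rz": 0, "fingers": 1},
    {"tx": 0, "ty": 0, "tz": -0.03, "rx": 0, "ry": 0, "rz": 0, "fingers": 1},
    {"tx": 0, "ty": 0, "tz": -0.03, "rx": 0, "ry": 0, "rz": 0, "fingers": 1},
    {"tx": 0, "ty": 0, "tz": 0, "rx": 0, "ry": -5, "rz": 0, "fingers": 1},
    {"tx": 0, "ty": 0, "tz": 0, "rx": 0, "ry": -5, "rz": 0, "fingers": 1},
    {"tx": 0, "ty": 0, "tz": 0, "rx": 0, "ry": 0, "rz": 0, "fingers": 1}
  ]
}}

```text
t: 10.82
tcp_pos: [545.0, -187.5, 129.5]
tcp_rot: [-3.14, 0.02, -0.352]
force: [1.0, 0.1, -0.2]
grip_width: 0.4
```

```bash
python3 st.py
```

```text
t 10.8167 cradle x -11.997448425060156 lat -0.3269191752832512 z 129.50410018041995 rot [-179.90800924    1.15860213  -20.16347917] F [ 1.03813987  0.10579516 -0.16146816] w 0.360238320576439
q [-0.23  0.56  0.68  1.85 -0.44  0.91 -1.26]
```

Request:
{"method": "drive_tool", "body": {
  "steps": [
    {"tx": 0.036, "ty": -0.0003, "tz": 0, "rx": 0, "ry": 1.1, "rz": 0, "fingers": 1},
    {"tx": 0.036, "ty": 0, "tz": 0, "rx": 0, "ry": 0, "rz": 0, "fingers": 1},
    {"tx": 0.034, "ty": 0, "tz": 0, "rx": 0, "ry": 0, "rz": 0, "fingers": 1},
    {"tx": 0, "ty": 0, "tz": 0, "rx": 0, "ry": 0, "rz": 0, "fingers": 1},
    {"tx": 0, "ty": 0, "tz": 0, "rx": 0, "ry": 0, "rz": 0, "fingers": 1}
  ]
}}

```text
t: 11.23
tcp_pos: [643.4, -223.9, 126.2]
tcp_rot: [-3.138, -0.004, -0.354]
force: [-0.9, -0.1, 0.2]
grip_width: 0.5
```

```bash
python3 st.py
```

```text
t 11.2333 cradle x 92.84792709466149 lat -0.8128033231338918 z 126.17868517115852 rot [-179.81315305   -0.21390221  -20.28858065] F [-0.92694685 -0.14438874  0.17228431] w 0.4850520746314758
q [-0.14  0.7   0.65  1.59 -0.49  1.01 -1.26]
```

Request:
{"method": "drive_tool", "body": {
  "steps": [
    {"tx": 0.006, "ty": -0.0008, "tz": 0.01, "rx": 0, "ry": 0, "rz": 0, "fingers": 1},
    {"tx": 0, "ty": 0, "tz": 0.01, "rx": 0, "ry": 0, "rz": 0, "fingers": 1},
    {"tx": 0, "ty": 0, "tz": 0.006, "rx": 0, "ry": 0, "rz": 0, "fingers": 1},
    {"tx": 0, "ty": 0, "tz": 0, "rx": 0, "ry": 0, "rz": 0, "fingers": 1},
    {"tx": 0, "ty": 0, "tz": 0, "rx": 0, "ry": 0, "rz": 0, "fingers": 1}
  ]
}}

```text
t: 11.65
tcp_pos: [645.8, -223.8, 95.9]
tcp_rot: [-3.137, -0.003, -0.356]
force: [-0.1, -0.6, -0.0]
grip_width: 0.5
```

```bash
python3 st.py
```

```text
t 11.65 cradle x 95.0741383447845 lat 0.06098856857562396 z 95.91896433031188 rot [-1.79764523e+02 -1.78443109e-01 -2.03920216e+01] F [-0.14310218 -0.61775212 -0.03585594] w 0.46132980751196856
q [-0.12  0.74  0.63  1.61 -0.51  0.96 -1.24]
```

Request:
{"method": "drive_tool", "body": {
  "steps": [
    {"tx": 0.004, "ty": 0, "tz": 0, "rx": 0, "ry": 0, "rz": 0, "fingers": 1},
    {"tx": 0, "ty": 0, "tz": 0.003, "rx": 0, "ry": 0, "rz": 0, "fingers": 1},
    {"tx": 0, "ty": 0, "tz": 0.003, "rx": 0, "ry": 0, "rz": 0, "fingers": 1},
    {"tx": 0, "ty": 0, "tz": 0.003, "rx": 0, "ry": 0, "rz": 0, "fingers": 1}
  ]
}}

```text
t: 11.98
tcp_pos: [649.6, -225.1, 87.5]
tcp_rot: [-3.137, -0.004, -0.356]
force: [-1.3, 1.0, 3.6]
grip_width: 0.7
```

```bash
python3 st.py
```

```text
t 11.9833 cradle x 99.05360933500197 lat 0.17307660815617965 z 87.48959536394396 rot [-179.73548777   -0.22568255  -20.39761028] F [-1.28655955  1.00526449  3.55888909] w 0.6965945253043563
q [-0.12  0.75  0.63  1.6  -0.52  0.95 -1.24]
```

The button is moving: 3.6 N at z = 87.5, and about 85 is fully down. Pressing on to the bottom.

Request:
{"method": "drive_tool", "body": {
  "steps": [
    {"tx": 0, "ty": 0, "tz": 0.003, "rx": 0, "ry": 0, "rz": 0, "fingers": 1},
    {"tx": 0, "ty": 0, "tz": 0.002, "rx": 0, "ry": 0, "rz": 0, "fingers": 1},
    {"tx": 0, "ty": 0, "tz": 0.002, "rx": 0, "ry": 0, "rz": 0, "fingers": 1}
  ]
}}

```text
t: 12.23
tcp_pos: [649.7, -225.2, 85.0]
tcp_rot: [-3.134, -0.005, -0.356]
force: [-8.5, 6.0, 22.6]
grip_width: 0.5
```

```bash
python3 st.py
```

```text
t 12.2333 cradle x 99.20596050882557 lat 0.10191635847678526 z 85.00486538964176 rot [-179.5816423    -0.29280483  -20.39934885] F [-8.5060142   5.99406355 22.63392566] w 0.5154331283906832
q [-0.12  0.75  0.62  1.61 -0.52  0.95 -1.24]
```

The tool stopped at z = 85.0 with 22 N, which is full travel. Releasing and raising.

Request:
{"method": "drive_tool", "body": {
  "steps": [
    {"tx": 0, "ty": 0, "tz": -0.004, "rx": 0, "ry": 0, "rz": 0, "fingers": 1},
    {"tx": 0, "ty": 0, "tz": -0.015, "rx": 0, "ry": 0, "rz": 0, "fingers": 1},
    {"tx": 0, "ty": 0, "tz": -0.03, "rx": 0, "ry": 0, "rz": 0, "fingers": 1},
    {"tx": 0, "ty": 0, "tz": -0.03, "rx": 0, "ry": 0, "rz": 0, "fingers": 1},
    {"tx": -0.03, "ty": 0, "tz": -0.03, "rx": 0, "ry": 0, "rz": 0, "fingers": 1},
    {"tx": -0.035, "ty": 0, "tz": -0.02, "rx": 0, "ry": 0, "rz": 0, "fingers": 1},
    {"tx": -0.035, "ty": 0, "tz": 0, "rx": 0, "ry": 0, "rz": 0, "fingers": 1},
    {"tx": -0.03, "ty": 0, "tz": 0, "rx": 0, "ry": 0, "rz": 0, "fingers": 1},
    {"tx": 0, "ty": 0, "tz": 0, "rx": 0, "ry": 0, "rz": 0, "fingers": 1}
  ]
}}

```text
t: 12.98
tcp_pos: [524.0, -181.0, 216.5]
tcp_rot: [-3.134, -0.007, -0.357]
force: [-1.1, -0.5, -0.5]
grip_width: 0.3
```

```bash
python3 st.py; python3 - <<'E'
from cell import eyes
import cv2, numpy as np
c=eyes.camera("wrist")["img"];w=eyes.camera("side")["img"];s=eyes.camera("scene")["img"]
r=cv2.resize
cv2.imwrite("pics/f.png",np.vstack([np.hstack([r(c,(400,300)),r(s,(400,300))]),np.hstack([r(w[120:195,190:290],(400,300)),r(w,(400,300))])]))
E
```

```text
t 12.9833 cradle x -33.99833410145368 lat -1.3438999253026793 z 216.49389695185732 rot [-179.54026237   -0.41521823  -20.4488802 ] F [-1.05234982 -0.46804771 -0.49569706] w 0.3075559189287367
q [-0.31  0.41  0.76  1.84 -0.33  1.02 -1.34]
```

View pics/f.png

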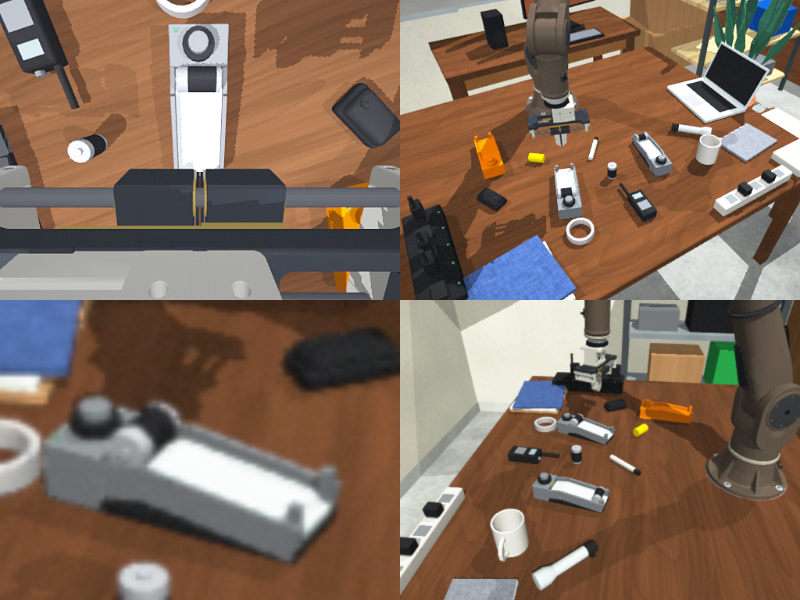

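The battery lies in the seat against the stop (wrist tile (203,79), side crop (130,440)). The button is back up, the smaller cell is still at its low end, and nothing else has moved. Handing in.

```bash
python3 -c "
from cell import workorder;print(workorder.hand_in())"
```

```text
the job is handed in; nothing more can be done
None
```

The larger battery is home against the stop in its cradle, and that cradle's button was pressed right down and released. I handed the job in at about 13 s of the 42 s.

- **First push failed:** the tapered backs of the shut fingers wedged on the battery, with about 15 N back and 23 N up. I backed off, turned the tool 90° and tilted the tip slightly forward. From there the battery rolled up and over the crest with about 1 N.
- **Battery home:** the last pictures, taken after the press, show it in the seat against the stop. I followed up with a light nudge, but it showed no force. The finger may have stopped just short of the battery, so "fully home" rests on the pictures.
- **Button:** the tool stopped at a height matching the full 6 mm travel, with about 23 N upward. The last pictures show the button back up.
- **Rest of the table:** the smaller battery, its button and everything else look undisturbed. The arm ended raised, touching nothing.

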